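# Start a thread-forming screw in an instrument cover

### The job

One screw is missing from the cover plate of the maroon instrument. Take the red-headed self-tapping screw out of the wooden stand, stand it in the open hole of the plate, and push it down firmly while turning it clockwise, re-gripping as needed, so that it cuts its thread and goes in until the underside of its head sits flat on the plate. Push firmly but not so hard that the plate would crack (stay below about 40 newtons), let go of the screw, and leave the other screws and the things on the bench where they are.

Things in the scene. Friction and masses are not known exactly. Their poses are not given: they have to be found in the camera images.
- screw: red-headed self-tapping screw, loose, about 40 g. Origin: centre of the head's underside; z up its axis. Head: round knob 26 mm wide, 24 mm high above the origin. Shank: 10 mm wide, blunt, down to 24 mm below the origin. Starts head up in any of the stand's three holes, the head's underside on the stand's top.
- stand: wooden screw stand, fixed, 60 (x) x 170 (y) x 35 mm high; origin: centre of its underside. Three holes 13 mm wide and 30 mm deep in a row along its y axis, 50 mm apart (at -50, 0, 50 mm), each holding a screw; grip a head along the stand's x axis, across the row, where the fingers have room.
- screw_black: black-headed screw of the same shape in the stand, to be left there. Origin: centre of the head's underside.
- screw_yellow: yellow-headed screw of the same shape in the stand, to be left there. Origin: centre of the head's underside.
- instrument: maroon box with an aluminium cover plate, fixed, 200 (x) x 160 (y) x 95 mm high to the plate's top; origin: centre of its underside. Red screw heads (26 mm wide, 24 mm high) already sit on three corners of the plate, at (x, y) = (-65,-45), (65,45), (65,-45) mm; the fourth corner (-65, 45) mm has the open hole.
- hole (a point): centre of the open hole's mouth, on the plate's top (95 mm above the bench), z up. Round hole, 13 mm wide. The screw put in first stands with its head's underside 4 mm above the plate. When the underside reaches the plate it stops. The instrument is rigid: 1 mm of extra travel of a stiff arm can mean tens of newtons.
- bottom (a point): bottom of the hole, 20 mm below its mouth. From here the screw sinks only while both pressed and turned clockwise seen from above: 8 mm per full turn (two-start thread, 1.27 mm per rad) if pressed hard enough, some 10 to 15 N; pressed less, it turns on the spot or lags. Pressing alone does not sink it; turning back does not undo the cut. The full 4 mm takes half a turn without slip.
- wash_bottle: white plastic bottle, 54 mm in diameter, 130 mm high, a bystander
- steel_collar: short steel tube, 50 mm in diameter, 35 mm high, a bystander
- paper_roll: white paper roll, 110 mm in diameter, 100 mm high, a bystander
- tub: pale open plastic tub 120 x 100 x 55 mm, a bystander
- marker: black marker pen lying down, 16 mm thick, 120 mm long, a bystander

How it is judged:
On the way:
1. the red screw stands in the open hole, its tip on the hole's bottom, its head not yet down (horizontal distance between screw and hole below 0.003 m and z of screw in the frame of hole between 0.0025 and 0.0055 m), for 0.1 s.
At the end, for the whole second after the job is handed in: the red screw is at rest in the hole, within 3 mm of its centre, upright within 0.06 rad, the underside of its head no more than 1.2 mm above the plate; the other two screws are still in the stand (horizontal distance between screw and hole below 0.003 m and z of screw in the frame of hole below 0.0012 m and angle between screw's own z axis and vertical below 0.06 rad and linear speed of screw below 0.01 m/s and distance between each of screw_black, screw_yellow and stand below 0.075 m); the robot touches nothing.
It fails at once if the screw is pressed on the instrument with more than 40 N (contact force between screw and instrument above 40 N).
It fails at once if another screw is moved by more than 20 mm (distance of any of screw_black, screw_yellow from where it was at the start of the episode above 0.02 m).
It fails at once if a thing on the bench is moved by more than 30 mm (distance of any of wash_bottle, steel_collar, paper_roll, tub, marker from where it was at the start of the episode above 0.03 m).
It also fails if it takes over 64 s, if anything falls off the work surface, if the arm or the gripper's body presses on something with over 40 N, if the wrist force passes 120 N, or if a joint passes its speed limit or range.

### The arm

A 6-joint arm with a two-finger parallel gripper is mounted at the origin on the work surface. World frame = base frame: x ahead of the robot, y to its left, z up, the work surface at z = 0. Lengths are in m, angles in rad, forces in N, time in s.
With the tool pointing down it reaches from about 0.35 to 0.875 m from the base axis. Payload 4.2 kg.
Tool frame: the origin (TCP) lies at the very end of the fingers, on their centre line; the grasp point (between the pads) lies 19 mm behind it (robot.grasp_offset is the distance from the TCP to the grasp point, in m); z points along the fingers, y is the line along which they close (so a half turn about z gives the same grasp; the last joint's range is limited). The gripper opens to 85 mm and grips with 20 to 120 N. Pads are 22 mm wide; open, the fingers measure 114 mm over their backs; the gripper's body (76 mm by 85 mm) begins 54 mm behind the grasp point. The pads swing forward as they close: fully open they stand 13 mm farther back than shut.
Start: joints at [1.547, 0.385, 0.008, 0, -1.194, -0.259], TCP at [0.174, 0.6, 0.231] pointing down, gripper open.
Joint ranges: [-3.14, 3.14], [-1.21, 2.06], [-1.07, 1.41], [-3.16, 2.05], [-2.99, -0.16], [-3.1, 3.1]. Speed limits (rad/s): [2.79, 2.79, 3.14, 3.14, 3.14, 3.14].

### API

Orientations are given as a 3x3 rotation matrix whose columns are the frame's x, y, z axes.
In Python, from station import robot gives the robot as it stands. The module is installed in compiled form; this text tells all that it offers.
- The arm moves only by the shell command python3 -m inch 'ROWS' [FORCE]. ROWS is JSON, a list of rows, each a list of 7 numbers: the turn, a rotation vector about the tool's x, y, z in degrees, then the shift along the tool's x, y, z in cm, then the opening, from -1 (shut) to 1 (fully open). A call has 1 to 12 rows; each row is the pose to reach, as a shift and turn from the pose commanded when the call began, along the tool's axes at that moment; what a row does not reach only later rows make up. A row lasts 1/12 s, in which the tool goes at most 41.7 mm and 7.16 degrees, less where a joint would pass 70% of its speed; a pose out of reach is approached as far as the arm can. A call with a gripper value outside its range is refused whole. The fingers move at their own pace and stop on an object; FORCE is the grip in N (left out, the last holds). Time passes only in rows, so rows that repeat a pose let the fingers close. It gives the time, the measured TCP pose, the force, the opening and the grip force at its end, in the units of the state.
- robot.get_state(): the state, without advancing time (a new reading comes with each control period).
- robot.read_camera(name): name is "side" or "top"; returns a dict with "frame" (420x560x3 uint8, red, green, blue), "range_z" (420x560 float32, m along the optical axis (not along the pixel's ray), 0 where there is no reading), "camera_matrix" (3x3 intrinsics, pixels), "R" (3x3) and "t" (3): a world point X has camera coordinates R X + t. Camera axes: x right, y down, z forward; pixel columns grow to the right and rows downward; lengths in m; the calibration is good to about 2 mm. A picture is of the moment at which its call begins.
- robot.job_done(): hands the job in; it is judged then, once.
The state is a dict: "t": time; "q": joint angles; "joint_vel": joint speeds; "joint_efforts": joint torques, N m; "tcp_pos": TCP position; "orientation": TCP orientation; "contact_force": force on the tool from outside, world axes, zero at the start; "ft_torque": the same for the moment, N m; "opening": finger opening in m; "grip_force": force on a finger pad.
Only numpy, scipy, OpenCV 4.12 (cv2) and the standard library are available. Lean on these libraries where they do the work, as an engineer would, in place of code of your own. Each camera call takes 0.05 s, during which the arm holds its last target. There are 200 camera calls.

## Working session

There is one attempt and no reset: what is moved stays moved. The work goes in short steps, Python scripts to look and compute and a shell command to move; the robot and the scene stay as the last step left them, time stands still between calls to the robot, and variables do not carry over. Pictures are saved under pics/ and viewed, at most 10 in all, crops included, and the job is handed in when it is done.

```bash
mkdir -p pics
cat > h.py <<'E'
import numpy as np, cv2
from station import robot
def cam(n):
    c=robot.read_camera(n); c={k:np.asarray(v) for k,v in c.items()}; return c
def save(c,f): cv2.imwrite('pics/'+f,c['frame'][:,:,::-1])
def plane(c,u,v,z):
    d=c['R'].T@np.linalg.inv(c['camera_matrix'])@np.array([u,v,1.]); o=-c['R'].T@c['t']
    return o+d*(z-o[2])/d[2]
def cloud(c):
    v,u=np.mgrid[0:420,0:560]; Z=c['range_z'].astype(float)
    p=np.stack([u,v,np.ones_like(u)],-1)@np.linalg.inv(c['camera_matrix']).T*Z[...,None]
    return (p-c['t'])@c['R']
E
python3 - <<'E'
from h import *
a=cam('top');b=cam('side')
cv2.imwrite('pics/a.png',cv2.resize(np.hstack([a['frame'],b['frame']])[:,:,::-1],None,fx=.714,fy=.714))
save(a,'top.png')
np.savez('a.npz',**a);np.savez('b.npz',**b)
for c in(a,b): print(-c['R'].T@c['t'],c['R'])
print(robot.get_state(),robot.grasp_offset)
E
```

```text
[0.48371333 0.03828674 1.4301164 ] [[ 0.01934283 -0.99978513  0.00745337]
 [-0.99764614 -0.0197909  -0.06565433]
 [ 0.06578773 -0.00616588 -0.99781459]]
[0.48405987 1.05362857 0.89150553] [[-0.99535281 -0.09481855  0.01679979]
 [-0.07115366  0.60664526 -0.79178197]
 [ 0.06488411 -0.78929777 -0.61057275]]
{'t': 0.1, 'q': array([ 1.54658109e+00,  3.85483070e-01,  6.74437348e-03, -4.05292350e-04,
       -1.19397416e+00, -2.58572276e-01]), 'joint_vel': array([ 0.00028658, -0.00089025,  0.0034926 ,  0.00256465, -0.00034946,
       -0.00102813]), 'joint_efforts': array([-6.00323201e-04, -3.93318379e+01,  1.88931352e+01,  4.19802904e+00,
       -2.57853579e-03,  3.97123742e-06]), 'tcp_pos': array([0.17425876, 0.59967603, 0.23032622]), 'orientation': array([[ 9.60239662e-01, -2.79176668e-01, -4.23149958e-04],
       [-2.79176961e-01, -9.60237777e-01, -1.90681287e-03],
       [ 1.26013089e-04,  1.94913107e-03, -9.99998093e-01]]), 'contact_force': array([-0.47301794,  0.27663602, -0.67549299]), 'ft_torque': array([-0.01892469,  0.03986231,  0.04305893]), 'grip_force': 0.0, 'opening': 0.0855791747891932} 0.0187
```

View pics/a.png

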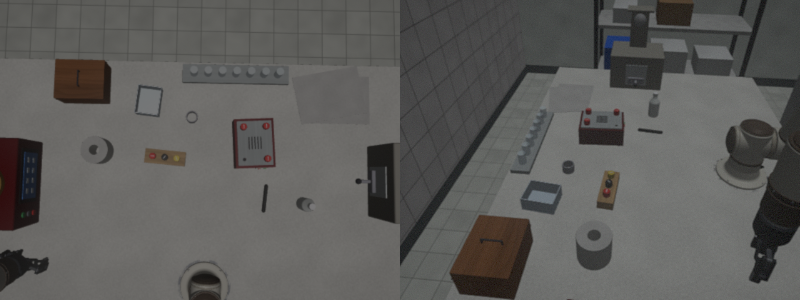

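View pics/top.png

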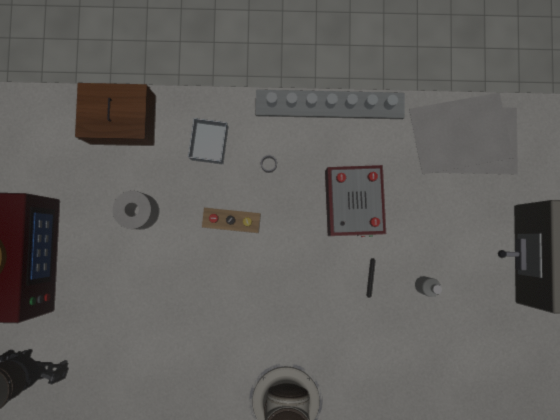

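The top view shows the red screw at pixel (213,217), black at (230,219) and yellow at (247,222). The instrument's heads are at (341,178), (373,177) and (375,222), and the open hole at (342,223). Next I measure these positions.

```bash
cat > m.py <<'E'
from h import *
def blobs(c,kind):
    h=cv2.cvtColor(c['frame'],cv2.COLOR_RGB2HSV).astype(int); H,S,V=h[...,0],h[...,1],h[...,2]
    m={'red':((H<6)|(H>174))&(S>140)&(V>95),'yel':(H>20)&(H<35)&(S>120)&(V>90)}[kind]
    n,l,st,ce=cv2.connectedComponentsWithStats(m.astype(np.uint8))
    return [(ce[i],st[i,4],l==i) for i in range(1,n) if 12<st[i,4]<600]
E
python3 - <<'E'
from m import *
np.set_printoptions(precision=4,suppress=True)
for f in 'ab':
    c=dict(np.load(f+'.npz')); P=cloud(c)
    for k in('red','yel'):
        for ce,n,m in blobs(c,k):
            q=P[m]; z=np.percentile(q[:,2],90)
            print(f,k,ce,n,'depth med',np.median(q,0),'z90',z,'plane .119',plane(c,*ce,.119)[:2],'plane .059',plane(c,*ce,.059)[:2])
c=dict(np.load('a.npz'));P=cloud(c)
h=cv2.cvtColor(c['frame'],cv2.COLOR_RGB2GRAY)
print(h[216:231,334:352])
# plate & stand top from depth
for nm,(u0,u1,v0,v1),(zl,zh) in (('inst',(320,395,155,245),(.085,.105)),('stand',(195,268,200,240),(.028,.045))):
    p=P[v0:v1,u0:u1].reshape(-1,3); p=p[(p[:,2]>zl)&(p[:,2]<zh)]
    r=cv2.minAreaRect((p[:,:2]*1000).astype(np.float32)); print(nm,len(p),np.median(p[:,2]),r)
E
```

```text
a red [372.8462 176.0385] 26 depth med [ 0.6618 -0.2324  0.1185] z90 0.12336079059364108 plane .119 [ 0.6614 -0.233 ] plane .059 [ 0.6695 -0.2454]
a red [341.     177.3704] 27 depth med [ 0.6564 -0.1429  0.1189] z90 0.12096926017711382 plane .119 [ 0.6558 -0.1428] plane .059 [ 0.6636 -0.1511]
a red [213.1875 215.3125] 16 depth med [0.5445 0.2241 0.0588] z90 0.06216797790268147 plane .119 [0.5412 0.2154] plane .059 [0.5438 0.2235]
a red [213.     220.2143] 14 depth med [0.53   0.2241 0.0589] z90 0.06277674370820273 plane .119 [0.5274 0.2155] plane .059 [0.5294 0.2236]
a red [374.8571 221.5   ] 28 depth med [ 0.5328 -0.2382  0.1194] z90 0.12254426081084298 plane .119 [ 0.5327 -0.2395] plane .059 [ 0.535  -0.2522]
a yel [246.7949 221.5897] 39 depth med [0.5265 0.1237 0.0576] z90 0.060679184808983995 plane .119 [0.5254 0.1206] plane .059 [0.5273 0.1244]
b yel [295.3478 242.3478] 23 depth med [0.5303 0.1272 0.0578] z90 0.06040969948965286 plane .119 [0.5267 0.1963] plane .059 [0.53   0.1297]
[[87 90 89 88 89 89 89 89 89 90 91 91 89 88 88 89 88 89]
 [87 90 90 89 89 90 89 89 89 90 91 90 89 
[... 322 characters left out ...]
2 44 42 43 57 86 90 89 90 90 89 90]
 [87 89 90 90 91 86 66 50 45 49 66 88 90 89 90 89 89 89]
 [86 90 90 91 91 89 82 68 62 69 85 90 90 89 89 89 89 89]
 [80 89 90 91 91 91 91 88 85 88 91 92 91 90 90 90 90 89]
 [78 89 90 90 91 91 92 91 89 91 91 92 91 90 91 89 89 89]
 [79 89 91 91 91 92 92 92 91 92 92 92 91 90 90 89 90 90]
 [79 90 91 90 91 92 92 91 91 91 92 92 91 90 91 89 90 90]
 [78 89 91 91 91 90 92 91 90 91 92 92 91 90 90 89 89 90]]
inst 3532 0.09418938862511789 ((594.9891357421875, -192.50294494628906), (200.67605590820312, 161.2475128173828), 2.9327332973480225)
stand 946 0.035121535175600314 ((532.2239990234375, 173.91354370117188), (169.9500732421875, 59.8507194519043), 85.41194915771484)
```

```bash
cat >> h.py <<'E'
def rel(pos,yangle=None):
    "print shift in cm (tool axes), and turn in deg to make tool point down w/ tool y at world angle"
    from scipy.spatial.transform import Rotation as Ro
    s=robot.get_state(); R=np.array(s['orientation']); d=R.T@(np.array(pos)-s['tcp_pos'])*100
    print('tcp',np.round(s['tcp_pos'],4),'shift cm',np.round(d,2))
    if yangle is not None:
        a=np.radians(yangle); y=np.array([np.cos(a),np.sin(a),0]); z=np.array([0,0,-1.])
        T=np.stack([np.cross(y,z),y,z],1); print('turn',np.round(Ro.from_matrix(R.T@T).as_rotvec(degrees=True),2))
E
python3 - <<'E'
from m import *
c=dict(np.load('a.npz'))
g=cv2.cvtColor(c['frame'],cv2.COLOR_RGB2GRAY).astype(float)[217:229,337:349]
w=np.clip(88-g,0,None); w[w<5]=0
v,u=np.mgrid[217:229,337:349]; u=(u*w).sum()/w.sum(); v=(v*w).sum()/w.sum()
print('hole',u,v,plane(c,u,v,.095))
b=dict(np.load('b.npz'))
for X in ((.5275,-.150,.095),(.5365,.2238,.059)):
    for cc in (c,b):
        p=cc['camera_matrix']@(cc['R']@np.array(X)+cc['t']); print(p[:2]/p[2])
y=b['frame']
cv2.imwrite('pics/bz.png',np.hstack([cv2.resize(y[140:210,240:330],(400,311),interpolation=2),cv2.resize(y[225:295,240:330],(400,311),interpolation=2)])[:,:,::-1])
rel((.5365,.2238,.16),175.4)
E
```

```text
hole 342.021676300578 222.91618497109826 [ 0.52773902 -0.15041616  0.095     ]
[341.87560171 222.99681926]
[303.30008082 174.95445955]
[213.01448813 217.80892735]
[290.00084395 266.63498379]
tcp [0.1743 0.5997 0.2303] shift cm [45.28 25.97  7.09]
turn [ 0.09 -0.08 78.39]
```

View pics/bz.png

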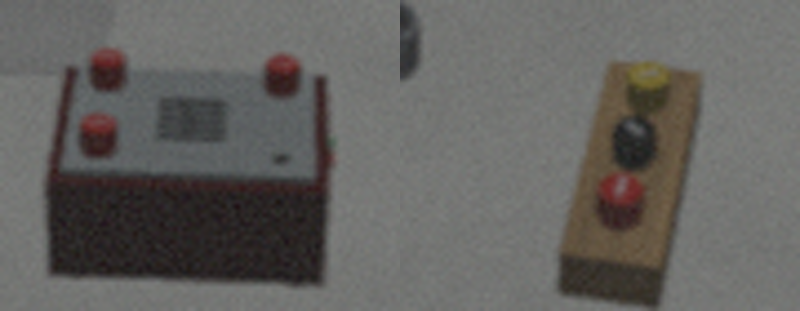

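In the side crops the hole is at about pixel (303.4,175.8) and the red head's top at about (289.7,266.6). Both match the positions predicted from the top view. Moving now.

```bash
python3 -m inch '[[0,0,20,11,6.5,0,1],[0,0,40,23,13,0,1],[0,0,78.4,45.28,25.97,3,1],[0,0,78.4,45.28,25.97,3,1],[0,0,78.4,45.28,25.97,3,1],[0,0,78.4,45.28,25.97,3,1],[0,0,78.4,45.28,25.97,3,1],[0,0,78.4,45.28,25.97,3,1],[0,0,78.4,45.28,25.97,3,1],[0,0,78.4,45.28,25.97,3,1],[0,0,78.4,45.28,25.97,3,1],[0,0,78.4,45.28,25.97,3,1]]' 60
python3 -m inch '[[0,0,0,0,0,0,1],[0,0,0,0,0,0,1]]'
python3 -c "
from h import *
rel((.5365,.2238,.16),175.4);print(robot.get_state()['q'])"
```

```text
t: 1.1
tcp_pos: [0.5216, 0.2391, 0.2025]
orientation: [[-0.084, -0.996, -0.001], [-0.996, 0.084, -0.0], [0.0, 0.001, -1.0]]
contact_force: [0.9, 0.5, 0.2]
opening: 0.0856
grip_force: 0.0
t: 1.27
tcp_pos: [0.5217, 0.2387, 0.2018]
orientation: [[-0.085, -0.996, -0.002], [-0.996, 0.085, -0.001], [0.001, 0.002, -1.0]]
contact_force: [-0.2, -0.5, -0.3]
opening: 0.0857
grip_force: 0.0
tcp [0.5217 0.2387 0.2018] shift cm [ 1.36 -1.61  4.18]
turn [ 0.09 -0.07 -0.26]
[ 7.11342969e-01  3.21737504e-01 -1.64116061e-01 -3.01871000e-04
 -1.08692894e+00 -7.95986728e-01]
```

```bash
python3 -m inch '[[0,0,-0.3,1.36,-1.61,4,0.2],[0,0,-0.3,1.36,-1.61,7,0.2],[0,0,-0.3,1.36,-1.61,9,0.2],[0,0,-0.3,1.36,-1.61,9,0.2],[0,0,-0.3,1.36,-1.61,9,0.2],[0,0,-0.3,1.36,-1.61,9,0.2]]'
python3 -c "
from h import *
rel((.5365,.2238,.038),175.4)
a=cam('side');b=cam('top');A=a['frame'][200:300,220:340];B=b['frame'][170:270,160:280]
cv2.imwrite('pics/c.png',cv2.resize(np.hstack([B,A])[:,:,::-1],(800,333),interpolation=2))
"
```

```text
t: 1.77
tcp_pos: [0.5364, 0.2275, 0.1145]
orientation: [[-0.073, -0.997, 0.003], [-0.997, 0.073, 0.001], [-0.001, -0.002, -1.0]]
contact_force: [-0.0, -0.1, 0.4]
opening: 0.0512
grip_force: 0.0
tcp [0.5364 0.2275 0.1145] shift cm [ 0.38 -0.02  7.65]
turn [-0.14  0.08  0.41]
```

View pics/c.png

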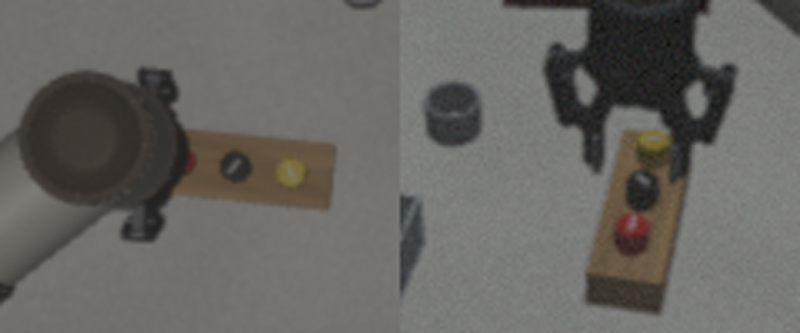

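The left crop (top view) shows the gripper above the red head. The right crop (side view) shows the fingers straddling the row, still high. Next I correct the offset and descend.

```bash
python3 -m inch '[[0,0,0.4,0.38,0,1,0.2],[0,0,0.4,0.38,0,2,0.2],[0,0,0.4,0.38,0,2,0.2],[0,0,0.4,0.38,0,2,0.2]]'
python3 -c "
from h import *
rel((.5365,.2238,.038),175.4)"
```

```text
t: 2.2
tcp_pos: [0.5349, 0.2218, 0.092]
orientation: [[-0.082, -0.997, -0.002], [-0.997, 0.082, -0.001], [0.001, 0.002, -1.0]]
contact_force: [0.1, 0.2, -0.2]
opening: 0.0515
grip_force: 0.0
tcp [0.5349 0.2218 0.092 ] shift cm [-0.22 -0.15  5.4 ]
turn [ 0.09 -0.08 -0.12]
```

```bash
for i in 1 2 3; do python3 -m inch '[[0,0,0,0,0,0,0.2],[0,0,0,0,0,0,0.2]]' | sed -n 2,3p; done
python3 -c "
from h import *
rel((.5365,.2238,.038),175.4)"
```

```text
tcp_pos: [0.5357, 0.2224, 0.0931]
orientation: [[-0.082, -0.997, 0.0], [-0.997, 0.082, 0.0], [-0.0, -0.0, -1.0]]
tcp_pos: [0.5356, 0.2224, 0.0931]
orientation: [[-0.082, -0.997, 0.0], [-0.997, 0.082, 0.0], [-0.0, -0.0, -1.0]]
tcp_pos: [0.5355, 0.2224, 0.093]
orientation: [[-0.082, -0.997, 0.0], [-0.997, 0.082, 0.0], [-0.0, -0.0, -1.0]]
tcp [0.5355 0.2224 0.093 ] shift cm [-0.15 -0.08  5.5 ]
turn [-0.01  0.01 -0.1 ]
```

```bash
python3 -m inch '[[0,0,0,-0.15,-0.08,2,0.2],[0,0,0,-0.15,-0.08,3.5,0.2],[0,0,0,-0.15,-0.08,4.7,0.2],[0,0,0,-0.15,-0.08,5.5,0.2],[0,0,0,-0.15,-0.08,5.5,0.2],[0,0,0,-0.15,-0.08,5.5,0.2],[0,0,0,-0.15,-0.08,5.5,0.2],[0,0,0,-0.15,-0.08,5.5,0.2]]'
python3 -m inch '[[0,0,0,0,0,0,-0.1],[0,0,0,0,0,0,-0.3],[0,0,0,0,0,0,-0.6],[0,0,0,0,0,0,-1],[0,0,0,0,0,0,-1],[0,0,0,0,0,0,-1],[0,0,0,0,0,0,-1],[0,0,0,0,0,0,-1]]' 80
python3 -m inch '[[0,0,0,0,0,0,-1],[0,0,0,0,0,0,-1]]'
```

```text
t: 3.37
tcp_pos: [0.537, 0.2242, 0.0389]
orientation: [[-0.082, -0.997, 0.002], [-0.997, 0.082, 0.001], [-0.001, -0.002, -1.0]]
contact_force: [0.6, 0.8, 0.4]
opening: 0.0512
grip_force: 0.0
t: 4.03
tcp_pos: [0.537, 0.224, 0.0388]
orientation: [[-0.082, -0.997, 0.002], [-0.997, 0.082, 0.001], [-0.001, -0.002, -1.0]]
contact_force: [0.7, -0.3, 4.7]
opening: 0.0232
grip_force: 78.3
t: 4.2
tcp_pos: [0.5371, 0.224, 0.0389]
orientation: [[-0.082, -0.997, 0.002], [-0.997, 0.082, 0.001], [-0.001, -0.002, -1.0]]
contact_force: [-1.1, -0.1, 4.5]
opening: 0.0235
grip_force: 78.3
```

```bash
python3 -m inch '[[0,0,0,0,0,-1,-1],[0,0,0,0,0,-3,-1],[0,0,0,0,0,-6,-1],[0,0,0,0,0,-9,-1],[0,0,0,0,0,-12,-1],[0,0,0,0,0,-14,-1],[0,0,0,0,0,-14,-1],[0,0,0,0,0,-14,-1],[0,0,0,0,0,-14,-1]]'
python3 -c "
from h import *
rel((.5277,-.1504,.17),175.4);print(robot.get_state()['q'])"
```

```text
t: 4.95
tcp_pos: [0.5353, 0.2233, 0.177]
orientation: [[-0.082, -0.997, -0.002], [-0.997, 0.082, -0.001], [0.001, 0.002, -1.0]]
contact_force: [0.6, -0.4, -1.3]
opening: 0.0229
grip_force: 79.6
tcp [0.5353 0.2233 0.177 ] shift cm [37.31 -2.33  0.73]
turn [ 0.13 -0.05 -0.13]
[ 0.67386104  0.3540545  -0.18241471 -0.00109944 -1.03656142 -0.7558337 ]
```

```bash
python3 -m inch '[[0,0,0,2,-0.1,0,-1],[0,0,0,5,-0.3,0,-1],[0,0,0,9,-0.6,0,-1],[0,0,0,13,-0.8,0,-1],[0,0,0,17,-1,0,-1],[0,0,0,21,-1.3,0,-1],[0,0,0,25,-1.5,0,-1],[0,0,0,29,-1.8,0,-1],[0,0,0,32.5,-2,0,-1],[0,0,0,35,-2.2,0,-1],[0,0,0,36.6,-2.3,0,-1],[0,0,0,37.3,-2.3,0,-1]]'
python3 -m inch '[[0,0,0,0,0,0,-1],[0,0,0,0,0,0,-1],[0,0,0,0,0,0,-1],[0,0,0,0,0,0,-1]]'
python3 - <<'E'
from m import *
rel((.5277,-.1504,.14),175.4);print(robot.get_state()['q'])
a=cam('side');b=cam('top');np.savez('s2.npz',**a)
A=a['frame'][110:210,240:360];B=b['frame'][150:250,290:410]
cv2.imwrite('pics/d.png',cv2.resize(np.hstack([B,A])[:,:,::-1],(800,333),interpolation=2))
E
```

```text
t: 5.95
tcp_pos: [0.5273, -0.1519, 0.176]
orientation: [[-0.085, -0.996, -0.004], [-0.996, 0.085, 0.0], [0.0, 0.004, -1.0]]
contact_force: [-0.0, 0.0, -0.9]
opening: 0.0231
grip_force: 79.6
t: 6.28
tcp_pos: [0.5287, -0.1488, 0.1777]
orientation: [[-0.08, -0.997, -0.0], [-0.997, 0.08, 0.0], [-0.0, 0.0, -1.0]]
contact_force: [0.5, 0.5, -0.9]
opening: 0.0233
grip_force: 79.6
tcp [ 0.5287 -0.1488  0.1777] shift cm [0.17 0.09 3.77]
turn [ 0.03  0.01 -0.01]
[ 2.08597798e-02  3.02863989e-01 -2.57991161e-01 -2.00518612e-04
 -1.01036801e+00 -1.01203079e-01]
```

View pics/d.png

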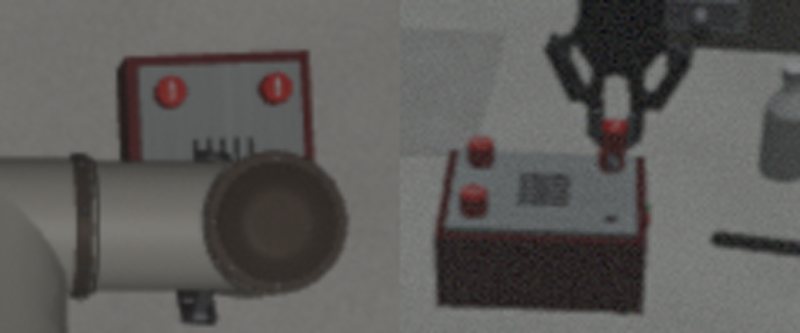

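The side crop shows the screw held upright between the fingers, with its head near crop pixel (613,130). The open hole is at crop pixel (610,218). Next I lower to just above the hole mouth.

```bash
python3 -m inch '[[0,0,0,0.15,0.07,1.5,-1],[0,0,0,0.15,0.07,3,-1],[0,0,0,0.15,0.07,4.2,-1],[0,0,0,0.15,0.07,4.9,-1],[0,0,0,0.15,0.07,4.9,-1],[0,0,0,0.15,0.07,4.9,-1],[0,0,0,0.15,0.07,4.9,-1],[0,0,0,0.15,0.07,4.9,-1],[0,0,0,0.15,0.07,4.9,-1]]'
python3 - <<'E'
from m import *
rel((.528,-.1502,.122),175.4)
a=cam('side');s=robot.get_state()['tcp_pos']
for dz in (-.028,-.004): # expected tip / underside pixels
    p=a['camera_matrix']@(a['R']@(s+[0,0,dz])+a['t']); print(dz,p[:2]/p[2])
cv2.imwrite('pics/e.png',cv2.resize(a['frame'][135:195,265:345][:,:,::-1],(800,600),interpolation=2))
E
```

```text
t: 7.13
tcp_pos: [0.5284, -0.1513, 0.1297]
orientation: [[-0.082, -0.997, 0.002], [-0.997, 0.082, -0.0], [-0.0, -0.002, -1.0]]
contact_force: [0.1, -0.2, 0.2]
opening: 0.0233
grip_force: 79.6
tcp [ 0.5284 -0.1513  0.1297] shift cm [-0.11  0.05  0.77]
turn [-0.09  0.   -0.09]
-0.028 [303.18262355 172.97449666]
-0.004 [303.49770857 166.5409097 ]
```

View pics/e.png

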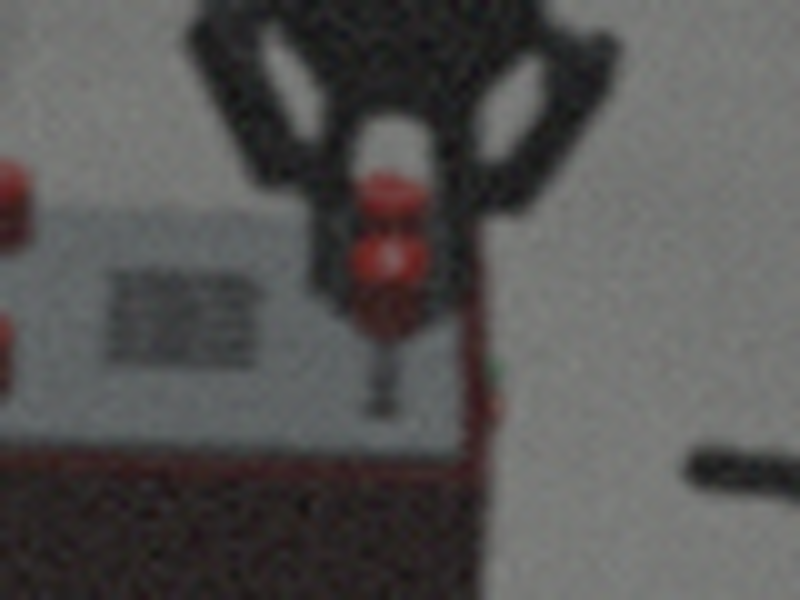

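The image shows the screw upright, its underside at about crop pixel (388,330) and its tip at about (383,405), directly over the hole.

```bash
python3 -m inch '[[0,0,0,-0.1,0.05,0.3,-1],[0,0,0,-0.1,0.05,0.5,-1],[0,0,0,-0.1,0.05,0.5,-1],[0,0,0,-0.1,0.05,0.5,-1],[0,0,0,-0.1,0.05,0.5,-1]]'
python3 -m inch '[[0,0,0,0,0,0.2,-1],[0,0,0,0,0,0.4,-1],[0,0,0,0,0,0.6,-1],[0,0,0,0,0,0.6,-1],[0,0,0,0,0,0.6,-1]]'
python3 -c "
from h import *
rel((.528,-.1502,.103),175.4)"
```

```text
t: 7.6
tcp_pos: [0.5275, -0.1503, 0.1238]
orientation: [[-0.082, -0.997, -0.0], [-0.997, 0.082, -0.0], [0.0, 0.0, -1.0]]
contact_force: [-0.2, 0.9, -0.8]
opening: 0.0229
grip_force: 79.6
t: 8.02
tcp_pos: [0.5278, -0.1503, 0.1177]
orientation: [[-0.082, -0.997, 0.001], [-0.997, 0.082, -0.0], [0.0, -0.001, -1.0]]
contact_force: [1.5, -1.1, -0.9]
opening: 0.0235
grip_force: 79.7
tcp [ 0.5278 -0.1503  0.1177] shift cm [-0.02 -0.02  1.47]
turn [-0.03 -0.   -0.1 ]
```

```bash
python3 -m inch '[[0,0,0,0,0,0.3,-1],[0,0,0,0,0,0.6,-1],[0,0,0,0,0,0.9,-1],[0,0,0,0,0,1.2,-1],[0,0,0,0,0,1.2,-1],[0,0,0,0,0,1.2,-1],[0,0,0,0,0,1.2,-1]]'
python3 -m inch '[[0,0,0,0,0,0.1,-1],[0,0,0,0,0,0.1,-1],[0,0,0,0,0,0.1,-1]]'
python3 -m inch '[[0,0,0,0,0,0.1,-1],[0,0,0,0,0,0.1,-1],[0,0,0,0,0,0.1,-1]]'
```

```text
t: 8.6
tcp_pos: [0.5279, -0.1503, 0.1058]
orientation: [[-0.082, -0.997, 0.001], [-0.997, 0.082, -0.0], [0.0, -0.001, -1.0]]
contact_force: [2.2, -0.9, -1.7]
opening: 0.0233
grip_force: 79.7
t: 8.85
tcp_pos: [0.5279, -0.1503, 0.1051]
orientation: [[-0.082, -0.997, 0.001], [-0.997, 0.082, -0.0], [0.0, -0.001, -1.0]]
contact_force: [3.2, -1.9, -1.0]
opening: 0.0235
grip_force: 79.7
t: 9.1
tcp_pos: [0.5278, -0.1503, 0.1041]
orientation: [[-0.082, -0.997, 0.001], [-0.997, 0.082, -0.0], [0.0, -0.001, -1.0]]
contact_force: [3.3, -1.3, 1.1]
opening: 0.0232
grip_force: 79.8
```

```bash
for i in 1 2; do python3 -m inch '[[0,0,0,0,0,0.05,-1],[0,0,0,0,0,0.05,-1],[0,0,0,0,0,0.05,-1]]' | grep -E 'tcp|cont'; done
```

```text
tcp_pos: [0.5278, -0.1503, 0.1036]
contact_force: [3.1, -1.2, 1.3]
tcp_pos: [0.5278, -0.1503, 0.103]
contact_force: [3.3, -1.0, 1.0]
```

```bash
for i in 1 2 3; do python3 -m inch '[[0,0,0,0,0,0.04,-1],[0,0,0,0,0,0.04,-1],[0,0,0,0,0,0.04,-1]]' | grep -E 'tcp|cont'; done
```

```text
tcp_pos: [0.5278, -0.1503, 0.1028]
contact_force: [4.0, -2.3, 3.2]
tcp_pos: [0.5278, -0.1504, 0.1027]
contact_force: [3.6, -2.3, 4.5]
tcp_pos: [0.5278, -0.1504, 0.1027]
contact_force: [1.7, -1.3, 7.0]
```

```bash
python3 -m inch '[[0,0,-6,0,0,-0.1,-1],[0,0,-13,0,0,-0.1,-1],[0,0,-20,0,0,-0.1,-1],[0,0,-27,0,0,-0.1,-1],[0,0,-34,0,0,-0.1,-1],[0,0,-41,0,0,-0.1,-1],[0,0,-48,0,0,-0.1,-1],[0,0,-55,0,0,-0.1,-1],[0,0,-62,0,0,-0.1,-1],[0,0,-68,0,0,-0.1,-1],[0,0,-72,0,0,-0.1,-1],[0,0,-72,0,0,-0.1,-1]]' 100
python3 -m inch '[[0,0,0,0,0,0,-1],[0,0,0,0,0,0,-1]]'
python3 -c "
from h import *
rel((.528,-.1502,.103),175.4);print(robot.get_state()['q'])"
```

```text
t: 11.35
tcp_pos: [0.5281, -0.15, 0.1029]
orientation: [[0.923, -0.385, 0.002], [-0.385, -0.923, 0.0], [0.001, -0.001, -1.0]]
contact_force: [4.3, -0.3, 2.2]
opening: 0.0227
grip_force: 98.6
t: 11.52
tcp_pos: [0.5281, -0.1501, 0.1029]
orientation: [[0.922, -0.387, 0.001], [-0.387, -0.922, 0.0], [0.001, -0.001, -1.0]]
contact_force: [5.6, -0.4, 3.1]
opening: 0.0227
grip_force: 98.6
tcp [ 0.5281 -0.1501  0.1029] shift cm [-0.    0.02 -0.01]
turn [-8.000e-02 -4.000e-02  7.181e+01]
[ 1.83813711e-02  3.85576395e-01 -3.51297490e-01 -2.20559163e-04
 -8.32478550e-01  1.15487115e+00]
```

```bash
for i in 1 2; do python3 -m inch '[[0,0,0,0,0,0.05,-1],[0,0,0,0,0,0.1,-1],[0,0,0,0,0,0.1,-1],[0,0,0,0,0,0.1,-1]]' | grep -E 'tcp|cont'; done
```

```text
tcp_pos: [0.5282, -0.1501, 0.1027]
contact_force: [3.6, 0.8, 7.2]
tcp_pos: [0.5283, -0.1502, 0.1026]
contact_force: [1.9, 1.5, 11.2]
```

```bash
python3 -m inch '[[0,0,0,0,0,0.1,-1],[0,0,0,0,0,0.2,-1],[0,0,0,0,0,0.2,-1],[0,0,0,0,0,0.2,-1]]' | grep -E 'tcp|cont'
python3 -m inch '[[0,0,5,0,0,0.02,-1],[0,0,10,0,0,0.03,-1],[0,0,15,0,0,0.04,-1],[0,0,20,0,0,0.05,-1],[0,0,25,0,0,0.06,-1],[0,0,30,0,0,0.07,-1],[0,0,30,0,0,0.07,-1],[0,0,30,0,0,0.07,-1]]'
```

```text
tcp_pos: [0.5286, -0.1503, 0.1023]
contact_force: [-0.9, 3.1, 20.5]
t: 13.18
tcp_pos: [0.529, -0.1501, 0.1016]
orientation: [[0.606, -0.795, 0.004], [-0.795, -0.606, -0.001], [0.003, -0.003, -1.0]]
contact_force: [0.4, 2.9, 19.2]
opening: 0.0227
grip_force: 100.3
```

```bash
python3 -m inch '[[0,0,6,0,0,0.02,-1],[0,0,12,0,0,0.03,-1],[0,0,18,0,0,0.04,-1],[0,0,24,0,0,0.055,-1],[0,0,30,0,0,0.07,-1],[0,0,36,0,0,0.08,-1],[0,0,42,0,0,0.09,-1],[0,0,48,0,0,0.11,-1],[0,0,54,0,0,0.12,-1],[0,0,60,0,0,0.135,-1],[0,0,60,0,0,0.135,-1],[0,0,60,0,0,0.135,-1]]' | grep -vE 't:|open'
```

```text
tcp_pos: [0.5298, -0.1504, 0.1004]
orientation: [[-0.385, -0.923, 0.006], [-0.923, 0.385, -0.001], [-0.001, -0.006, -1.0]]
contact_force: [1.9, 2.3, 18.1]
grip_force: 100.4
```

```bash
python3 -m inch '[[0,0,6,0,0,0.02,-1],[0,0,12,0,0,0.03,-1],[0,0,18,0,0,0.04,-1],[0,0,24,0,0,0.055,-1],[0,0,30,0,0,0.07,-1],[0,0,36,0,0,0.08,-1],[0,0,42,0,0,0.09,-1],[0,0,48,0,0,0.11,-1],[0,0,54,0,0,0.12,-1],[0,0,60,0,0,0.135,-1],[0,0,60,0,0,0.135,-1],[0,0,60,0,0,0.135,-1]]' | grep -vE 't:|open'
```

```text
tcp_pos: [0.53, -0.151, 0.099]
orientation: [[-0.992, -0.128, 0.006], [-0.128, 0.992, -0.002], [-0.006, -0.003, -1.0]]
contact_force: [1.9, -0.5, 16.8]
grip_force: 100.2
```

```bash
python3 -m inch '[[0,0,6,0,0,0.03,-1],[0,0,12,0,0,0.05,-1],[0,0,18,0,0,0.06,-1],[0,0,24,0,0,0.07,-1],[0,0,30,0,0,0.08,-1],[0,0,36,0,0,0.09,-1],[0,0,42,0,0,0.1,-1],[0,0,48,0,0,0.1,-1],[0,0,48,0,0,0.1,-1],[0,0,48,0,0,0.1,-1]]' | grep -vE 't:|open'
python3 -c "
from h import *
s=robot.get_state();print(s['q'],s['ft_torque'])"
```

```text
tcp_pos: [0.5294, -0.1512, 0.0988]
orientation: [[-0.759, 0.651, 0.005], [0.651, 0.759, -0.003], [-0.005, 0.001, -1.0]]
contact_force: [0.2, 0.1, 22.6]
grip_force: 100.8
[ 0.01780017  0.39116729 -0.35635115  0.00355807 -0.81825198 -2.30047212] [-0.05173611  0.07414831  0.03357354]
```

```bash
python3 -m inch '[[0,0,10,0,0,0,-1],[0,0,18,0,0,0,-1],[0,0,18,0,0,0,-1],[0,0,18,0,0,-0.2,-1],[0,0,18,0,0,-0.4,-1],[0,0,18,0,0,-0.4,-1],[0,0,18,0,0,-0.4,-1]]' | grep -vE 't:|open'
python3 -m inch '[[0,0,0,0,0,0,-0.6],[0,0,0,0,0,0,-0.3],[0,0,0,0,0,0,0],[0,0,0,0,0,0,0.2],[0,0,0,0,0,0,0.2],[0,0,0,0,0,0,0.2],[0,0,0,0,0,0,0.2],[0,0,0,0,0,0,0.2]]'
python3 -m inch '[[0,0,0,0,0,-0.5,0.2],[0,0,0,0,0,-2,0.2],[0,0,0,0,0,-5,0.2],[0,0,0,0,0,-8,0.2],[0,0,0,0,0,-11,0.2],[0,0,0,0,0,-14,0.2],[0,0,0,0,0,-14,0.2],[0,0,0,0,0,-14,0.2]]'
```

```text
tcp_pos: [0.5276, -0.1505, 0.0991]
orientation: [[-0.519, 0.855, 0.0], [0.855, 0.519, -0.001], [-0.001, 0.0, -1.0]]
contact_force: [2.3, -0.6, 7.8]
grip_force: 98.9
t: 17.27
tcp_pos: [0.5271, -0.1503, 0.098]
orientation: [[-0.519, 0.855, -0.001], [0.855, 0.519, 0.0], [0.001, -0.001, -1.0]]
contact_force: [0.0, 0.5, 0.7]
opening: 0.0516
grip_force: 0.0
t: 17.93
tcp_pos: [0.5283, -0.1502, 0.2408]
orientation: [[-0.519, 0.854, 0.005], [0.854, 0.519, 0.0], [-0.003, 0.005, -1.0]]
contact_force: [-0.9, 1.2, -1.9]
opening: 0.0512
grip_force: 0.0
```

```bash
python3 -m inch '[[0,0,0,3,0,0,0.2],[0,0,0,6,0,0,0.2],[0,0,0,10,0,0,0.2],[0,0,0,14,0,0,0.2],[0,0,0,17,0,0,0.2],[0,0,0,18,0,0,0.2],[0,0,0,18,0,0,0.2],[0,0,0,18,0,0,0.2],[0,0,0,18,0,0,0.2]]' | grep -E 'tcp|cont'
python3 - <<'E'
from m import *
np.set_printoptions(precision=4,suppress=True)
a=cam('side');b=cam('top');P=cloud(b)
for ce,n,m in blobs(b,'red'):
    q=P[m]; print(ce,n,np.median(q,0),plane(b,*ce,.119)[:2])
Q=cloud(a)
for c,n in((b,'top'),(a,'side')):
    pts=cloud(c).reshape(-1,3)
    for x,y in((.5277,-.1504),(.5327,-.2395),(.6558,-.1428),(.6614,-.233)):
        p=pts[(np.hypot(pts[:,0]-x,pts[:,1]-y)<.008)&(pts[:,2]<.15)]; print(n,x,y,len(p),np.median(p[:,2]) if len(p) else None)
A=a['frame'][140:200,255:335];B=b['frame'][160:235,310:410]
cv2.imwrite('pics/f.png',np.hstack([cv2.resize(B,(400,300),interpolation=2),cv2.resize(A,(400,300),interpolation=2)])[:,:,::-1])
E
```

```text
tcp_pos: [0.4342, 0.0031, 0.2379]
contact_force: [-0.9, 1.1, 0.3]
[372.6552 176.1034] 29 [ 0.6612 -0.2308  0.119 ] [ 0.6612 -0.2325]
[341.     177.3704] 27 [ 0.6557 -0.1427  0.119 ] [ 0.6558 -0.1428]
[374.9643 221.5357] 28 [ 0.5327 -0.2386  0.1193] [ 0.5326 -0.2398]
[342. 221.] 14 [ 0.5324 -0.1466  0.1206] [ 0.5323 -0.1469]
[344.125  225.3125] 16 [ 0.5197 -0.1531  0.12  ] [ 0.5203 -0.153 ]
top 0.5277 -0.1504 26 0.11967869055451327
top 0.5327 -0.2395 26 0.11957386555510707
top 0.6558 -0.1428 25 0.11909041842737814
top 0.6614 -0.233 23 0.11836441684976384
side 0.5277 -0.1504 11 0.1177297935525538
side 0.5327 -0.2395 14 0.11725974276323332
side 0.6558 -0.1428 15 0.11891559481669031
side 0.6614 -0.233 10 0.11762998860597282
```

View pics/f.png

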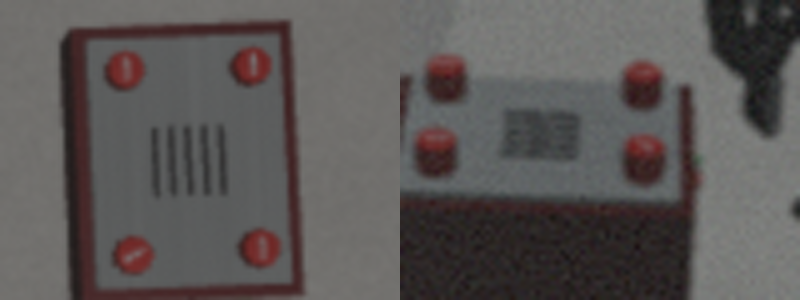

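The crops show four red heads at equal height. The new one is at crop pixel (133,255) in the top view and (643,160) in the side view, flush and upright, and the gripper is well clear.

```bash
python3 -c "
from station import robot
print(robot.job_done())"
```

```text
the job is handed in; nothing more can be done
None
```

The red screw is in the open hole and turned down until its head looks level with the other three; pressing force read at most about 23 N, the gripper is clear, and the job is handed in (no verdict came back).

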